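Put the rinsed chopping boards away in their docks

TASK

Take the red and the blue chopping board out of the draining rack and put each away in the dock of its own colour: tip its lower edge into the slot, then straighten it under the two catches until it stands fully home and back against the uprights, and let go. Leave everything else on the counter where it is.

Things in the scene. Friction and masses are not known exactly. Their poses are not given: they have to be found in the camera images.
- red_center (a point): centre of the red plastic chopping board: a slab 10 mm thick (its x), 170 wide (y), 120 tall (z), 0.13 to 0.26 kg. At the start it stands loose in a bay of the draining rack, top leaning 18 deg towards the rack's -x side; the middle of its upper edge is free on both faces (wires touch only 60 mm and more to either side).
- blue_center (a point): centre of the blue plastic chopping board: a slab 10 mm thick (its x), 170 wide (y), 120 tall (z), 0.13 to 0.26 kg. At the start it stands loose in a bay of the draining rack, top leaning 18 deg towards the rack's -x side; the middle of its upper edge is free on both faces (wires touch only 60 mm and more to either side).
- red_board: the same red board; origin at the middle of its lower edge, axes as above
- blue_board: the same blue board; origin at the middle of its lower edge, axes as above
- red_slot: slot of the red dock. Origin: middle of its floor, 28 mm above the table. y along the slot; z up along a seated board, reclined 5 deg from vertical towards +x; -x is the front. 14 mm wide (x -7 to 7), lips straight to z = 8 mm, then flared 45 deg to z = 15 (front mouth edge x = -14). End cheeks at y = +-93 rise to z = 26. Seated board: centre at about (2, 0, 60) mm, parallel to z.
- blue_slot: slot of the blue dock. Origin: middle of its floor, 28 mm above the table. y along the slot; z up along a seated board, reclined 5 deg from vertical towards +x; -x is the front. 14 mm wide (x -7 to 7), lips straight to z = 8 mm, then flared 45 deg to z = 15 (front mouth edge x = -14). End cheeks at y = +-93 rise to z = 26. Seated board: centre at about (2, 0, 60) mm, parallel to z.
- red_catches (a point): midway between the red dock's two red catches, at (0, 0, 128) mm in slot axes. Two uprights (front faces x = 7 mm, y 66 to 84 on either side, to z = 137; open between) carry catches that jut to x = -5, underside z = 128: they block straight lowering. Put the lower edge in with the top leaning forward (8 to 25 deg off z), then swing the top back under them.
- blue_catches (a point): midway between the blue dock's two blue catches, at (0, 0, 128) mm in slot axes. Two uprights (front faces x = 7 mm, y 66 to 84 on either side, to z = 137; open between) carry catches that jut to x = -5, underside z = 128: they block straight lowering. Put the lower edge in with the top leaning forward (8 to 25 deg off z), then swing the top back under them.
- red_dock: fixed wooden foot of the red dock, 120 x 200 mm, 14 thick, red badge along its front (-x) edge; origin on the table under the slot
- blue_dock: fixed wooden foot of the blue dock, 120 x 200 mm, 14 thick, blue badge along its front (-x) edge; origin on the table under the slot
- drainer: fixed draining rack: white tray 170 mm (x -50 to +120) by 200 mm (y), 6 mm thick, origin on the table; two bays one behind the other, ledges at x = 20 and x = 95 mm, 28 mm up, each with two chrome wires that lean 18 deg towards -x and support the board's -x face at y = +-62 mm. A board lifts out upwards. Tallest part with boards: about 148 mm.
- tin: bystander, not to be disturbed: white tin with steel lid, radius 43, height 140 (mm); origin at the centre of its underside
- baby_bottle: bystander, not to be disturbed: white bottle with grey cap, radius 29, height 130, close behind the red dock (mm); origin at the centre of its underside
- mug: bystander, not to be disturbed: white mug, radius 38, height 85, handle on its +y side (mm); origin at the centre of its underside
- jar: bystander, not to be disturbed: glass jar with black lid, radius 36, height 100, close behind the blue dock (mm); origin at the centre of its underside
- jug: bystander, not to be disturbed: glass jug, radius 60, height 150, handle on its +y side (mm); origin at the centre of its underside
- bowl: bystander, not to be disturbed: blue bowl on a fixed cork mat (radius 75, 8 thick), radius 60, height 50 (mm); origin at the centre of its underside
- scoop: bystander, not to be disturbed: blue spoon lying flat, 150 long (mm); origin near its middle
Not all that is in view belongs to the job. What is shaped like the red_dock but purple is not meant.

How it is judged:
By the outcome, as a careful person would: the job done as asked, in the order asked, and still so for the second after the job is handed in, with the robot touching nothing.
It also fails if it takes over 72 s, if anything falls off the work surface, if the arm or the gripper's body presses on something with over 40 N, if the wrist force passes 120 N, or if a joint passes its speed limit or range.

ROBOT

A 7-joint arm with a two-finger parallel gripper is mounted at the origin on the work surface. World frame = base frame: x ahead of the robot, y to its left, z up, the work surface at z = 0. Lengths are in mm, angles in degrees, forces in N, time in s.
With the tool pointing down it reaches from about 425 to 925 mm from the base axis. Payload 6.8 kg.
Tool frame: the origin (TCP) lies at the very end of the fingers, on their centre line; the grasp point (between the pads) lies ctrl.tcp_to_grasp behind it (ctrl.tcp_to_grasp is the distance from the TCP to the grasp point, in mm); z points along the fingers, y is the line along which they close (so a half turn about z gives the same grasp; the last joint's range is limited). The gripper opens to 85 mm and grips with 20 to 120 N. Pads are 22 mm wide; open, the fingers measure 114 mm over their backs; the gripper's body (76 mm by 85 mm) begins 54 mm behind the grasp point. The pads swing forward as they close: fully open they stand 13 mm farther back than shut.
Start: joints at [61.988, 27.33, 1.283, 89.118, -0.659, 63.558, -4.761], TCP at [250.883, -626.662, 231.308] pointing down, gripper open.
Joint ranges: [-169.35, 169.35], [-19.33, 120.38], [-80.79, 83.38], [13.8, 139.57], [-78.32, 258.32], [9.67, 109.79], [-169.56, 169.56]. Speed limits (degrees/s): [136.94, 136.94, 180, 180, 180, 180, 180].

INTERFACE

Orientations are given as a 3x3 rotation matrix whose columns are the frame's x, y, z axes.
In Python, from rig import readout, imaging, workorder, ctrl gives the robot as it stands.
- The arm moves only by the shell command python3 -m creep 'ROWS' [OPENING] [FORCE]. ROWS is JSON, a list of rows, each an object of numbers: "tx", "ty", "tz": the shift along the tool's x, y, z in mm; "roll": the turn about the tool's z in rad. A call has 1 to 5 rows; each row is the pose to reach, as a shift and turn from the pose commanded when the call began, along the tool's axes at that moment; what a row does not reach only later rows make up. A row lasts 1/10 s, in which the tool goes at most 50 mm and 8.59 degrees, less where a joint would pass 70% of its speed; a pose out of reach is approached as far as the arm can. A call with a gripper value outside its range is refused whole. OPENING is the opening, from -1 (shut) to 1 (fully open), set as the call begins (- or left out, the last holds). The fingers move at their own pace and stop on an object; FORCE is the grip in N (left out, the last holds). Time passes only in rows, so rows that repeat a pose let the fingers close. It gives the time, the measured TCP pose, the force, the opening and the grip force at its end, in the units of the state.
- readout.sense(): the state, without advancing time (a new reading comes with each control period).
- imaging.get_image(name): name is "scene" or "top" or "wrist"; returns (picture, depth): 384x512x3 uint8, red, green, blue; 384x512 float32, mm along the optical axis (not along the pixel's ray), 0 where there is no reading.
- imaging.camera_model(name): a dict with "mtx" (3x3 intrinsics, pixels), "T" (4x4, takes a point from camera to world coordinates); the wrist camera has in their place "hand_eye" (4x4, takes a point from camera to tool coordinates, whose origin is the TCP and whose axes are the flange's). Camera axes: x right, y down, z forward; pixel columns grow to the right and rows downward; lengths in mm; the calibration is good to about 2 mm. A picture is of the moment at which its call begins: read the wrist's pose just before it. camera_model takes no time and is no camera call.
- workorder.close_job(): hands the job in; it is judged then, once.
The state is a dict: "clock": time; "joints": joint angles; "dq": joint speeds; "joint_torque": joint torques, N m; "ee_pos": TCP position; "eef_rot": TCP orientation; "contact_force": force on the tool from outside, world axes, zero at the start; "torque": the same for the moment, N m; "grip_width": finger opening in mm; "grasp_force": force on a finger pad.
Only numpy, scipy, OpenCV 4.12 (cv2) and the standard library are available. Lean on these libraries where they do the work, as an engineer would, in place of code of your own. Each camera call takes 0.05 s, during which the arm holds its last target. There are 200 camera calls.

## Working session

There is one attempt and no reset: what is moved stays moved. The work goes in short steps, Python scripts to look and compute and a shell command to move; the robot and the scene stay as the last step left them, time stands still between calls to the robot, and variables do not carry over. Pictures are saved under pics/ and viewed, at most 10 in all, crops included, and the job is handed in when it is done.

```bash
mkdir -p pics; ls
cat > h.py <<'E'
import numpy as np, cv2
from rig import readout, imaging, workorder, ctrl
def cap(n):
    s=readout.sense(); im,d=imaging.get_image(n); m=imaging.camera_model(n)
    K=np.array(m["mtx"])
    if "T" in m: T=np.array(m["T"])
    else:
        W=np.eye(4); W[:3,:3]=s["eef_rot"]; W[:3,3]=s["ee_pos"]; T=W@np.array(m["hand_eye"])
    return im,d,K,T
def cloud(d,K,T):
    v,u=np.mgrid[:d.shape[0],:d.shape[1]]
    P=np.stack([(u-K[0,2])/K[0,0]*d,(v-K[1,2])/K[1,1]*d,d],-1)
    return P@T[:3,:3].T+T[:3,3]
E
python3 - <<'E'
from h import *
for n in("scene","top"):
    im,d,K,T=cap(n); cv2.imwrite(f"pics/{n}0.png",im[:,:,::-1]); np.savez(f"{n}0.npz",im=im,d=d,K=K,T=T)
    print(n,T.round(2).tolist(),K[0,0])
s=readout.sense(); print(s, ctrl.tcp_to_grasp, imaging.camera_model("wrist"))
E
```

```text
pics
scene [[0.79, 0.33, -0.52, 1289.98], [0.61, -0.45, 0.65, -869.04], [-0.02, -0.83, -0.56, 935.38], [0.0, 0.0, 0.0, 1.0]] 356.56379300296084
top [[-0.03, -0.98, 0.18, 224.23], [-1.0, 0.03, -0.0, 40.1], [-0.0, -0.18, -0.98, 1765.77], [0.0, 0.0, 0.0, 1.0]] 444.64111258667117
{'clock': 0.1, 'joints': array([61.98741286, 27.3706372 ,  1.28113751, 89.17232519, -0.65794605,
       63.55723965, -4.76251008]), 'dq': array([-0.1890137 , -0.09346666, -0.17697202, -0.19846624, -0.02682801,
        0.07255804, -0.04741267]), 'joint_torque': array([ 4.46233928e-03, -5.97760069e+01,  1.61407616e+00, -2.81954831e+01,
        1.28753707e-02,  4.99335118e-03, -2.47449668e-05]), 'ee_pos': array([ 250.65979449, -626.16545762,  230.43058167]), 'eef_rot': array([[ 9.28366656e-01,  3.71664929e-01, -7.30127284e-04],
       [ 3.71665620e-01, -9.28365539e-01,  1.44660444e-03],
       [-1.40172872e-04, -1.61434254e-03, -9.99998687e-01]]), 'contact_force': array([ 0.37050729,  0.85257947, -0.28504684]), 'torque': array([0.03876427, 0.01481   , 0.03588142]), 'grasp_force': 0.0, 'grip_width': 85.50221878932835} 18.700000000000003 {'mtx': array([[275.46380778,   0.        , 255.3076206 ],
       [  0.        , 275.46380778, 192.49245949],
       [  0.        ,   0.        ,   1.        ]]), 'hand_eye': array([[-1.45002132e-03, -9.52408243e-01, -3.04821973e-01,
         7.63235614e+01],
       [ 9.99998945e-01, -1.40553162e-03, -3.65393231e-04,
         1.53988912e+00],
       [-8.04333966e-05, -3.04822181e-01,  9.52409277e-01,
        -1.41190681e+02],
       [ 0.00000000e+00,  0.00000000e+00,  0.00000000e+00,
         1.00000000e+00]])}
```

View pics/scene0.png

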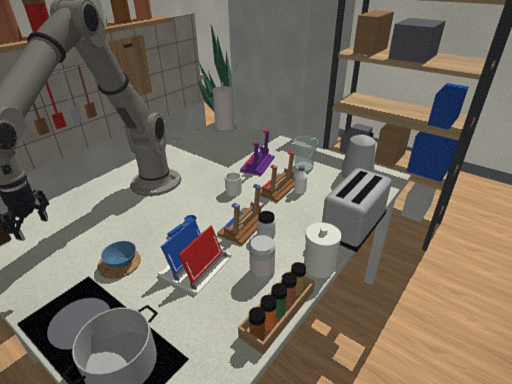

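View pics/top0.png

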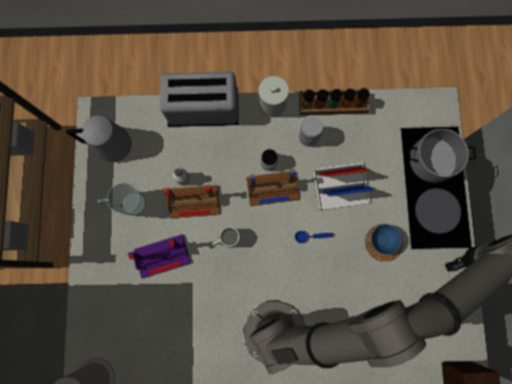

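Run:
```python
from h import *
z=np.load("top0.npz"); im=z["im"]; C=cloud(z["d"],z["K"],z["T"]); 
zs=np.load("scene0.npz"); ims=zs["im"]; Cs=cloud(zs["d"],zs["K"],zs["T"])
def masks(im):
    h=cv2.cvtColor(im,cv2.COLOR_RGB2HSV); H,S,V=h[...,0],h[...,1],h[...,2]
    return {"red":((H<8)|(H>172))&(S>150)&(V>70),"blue":(H>105)&(H<128)&(S>130)&(V>60),"purp":(H>128)&(H<165)&(S>100)}
for nm,I,CC in(("top",im,C),("scene",ims,Cs)):
  for k,m in masks(I).items():
    m=m&(CC[...,0]>200)&(CC[...,0]<900)&(abs(CC[...,1])<700)
    n,L,st,ce=cv2.connectedComponentsWithStats(m.astype(np.uint8),connectivity=8)
    for i in range(1,n):
        if st[i,4]<6: continue
        P=CC[L==i]; print(nm,k,ce[i].round(),st[i,4],"med",np.median(P,0).round(),"lo",np.percentile(P,3,axis=0).round(),"hi",np.percentile(P,97,axis=0).round())
        if st[i,4]>400 and nm=="scene":
            c=np.median(P,0); P=P[np.linalg.norm(P-c,axis=1)<130]; q=P-P.mean(0); w,s,v=np.linalg.svd(q,full_matrices=False); nn=v[2]*np.sign(v[2][2]); d=abs(q@nn)<5; w,s,v=np.linalg.svd(q[d]-q[d].mean(0),full_matrices=False); nn=v[2]*np.sign(v[2][2]); print("  plane n",nn.round(3),"tilt",np.degrees(np.arcsin(nn[2])).round(1),"az",np.degrees(np.arctan2(nn[1],nn[0])).round(1),P[d].mean(0).round(1))
t=im[150:290,110:390]; cv2.imwrite("pics/crop.png",cv2.resize(t,None,fx=2.8,fy=2.8,interpolation=cv2.INTER_CUBIC)[:,:,::-1])
```

```text
top red [345. 172.] 154 med [ 590. -277.  137.] lo [ 577. -356.   84.] hi [ 610. -197.  148.]
top red [207. 189.] 32 med [533. 238. 164.] lo [524. 230. 146.] hi [543. 246. 170.]
top red [166. 192.] 28 med [528. 387. 163.] lo [517. 380.   0.] hi [552. 432. 170.]
top red [194. 213.] 143 med [466. 309.  15.] lo [457. 252.   8.] hi [476. 366.  22.]
top red [171. 243.] 18 med [336. 367. 165.] lo [329. 360. 156.] hi [345. 372. 169.]
top red [131. 257.] 12 med [292. 510. 166.] lo [288. 502. 157.] hi [296. 516. 171.]
top red [165. 268.] 103 med [253. 421.  16.] lo [235. 370.   9.] hi [270. 471.  23.]
top blue [292. 174.] 12 med [580. -78. 164.] lo [575. -83. 159.] hi [584. -72. 170.]
top blue [252. 179.] 12 med [564.  72. 163.] lo [558.  65. 158.] hi [569.  76. 170.]
top blue [348. 191.] 165 med [ 517. -286.  136.] lo [ 504. -365.   68.] hi [ 534. -209.  146.]
top blue [274. 199.] 90 med [512. -11.  15.] lo [502. -63.   6.] hi [520.  43.  23.]
top blue [301. 237.] 101 med [ 362. -114.    5.] lo [ 343. -135.   -3.] hi [379. -93.  16.]
top blue [322. 235.] 54 med [ 363. -195.   18.] lo [ 357. 
[... 886 characters left out ...]
8   93.8]
scene blue [256. 185.] 9 med [570.  67. 163.] lo [561.  61. 159.] hi [578.  70. 165.]
scene blue [180. 241.] 921 med [ 524. -303.  105.] lo [ 352. -375.    5.] hi [ 553. -110.  142.]
  plane n [0.945 0.102 0.311] tilt 18.1 az 6.1 [ 528.1 -310.1  106.3]
scene blue [229. 223.] 26 med [514. -40.  15.] lo [507. -63.  12.] hi [521. -15.  17.]
scene purp [259. 159.] 538 med [325. 402.  27.] lo [267. 331.   8.] hi [368. 521. 152.]
  plane n [-0.977 -0.208  0.04 ] tilt 2.3 az -168.0 [322.7 417.5  45.5]
scene purp [174. 358.] 6 med [ 768. -570.    6.] lo [ 765. -574.    4.] hi [ 771. -565.    7.]
scene purp [149. 382.] 14 med [ 765. -653.    5.] lo [ 758. -663.    3.] hi [ 772. -644.    7.]
```

View pics/crop.png

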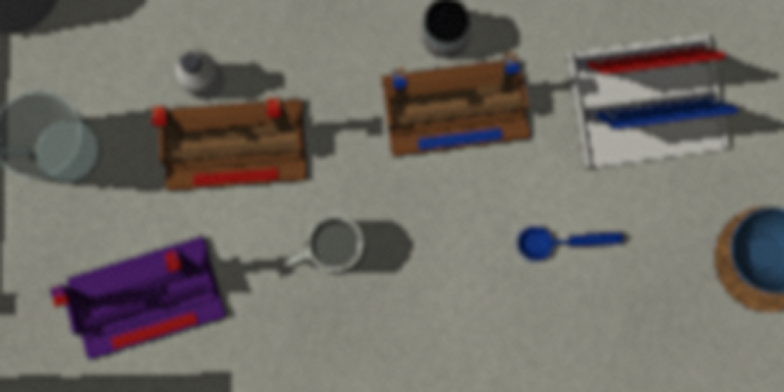

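The two views show these candidates:
- **Red board:** top view (345,172). Nothing else red is board-shaped.
- **Blue board:** top view (348,191). The blue spoon at (301,237) and the bowl at (388,240) are bystanders.
- **Red dock:** wooden, at (193,202), with a red badge at (194,213). The purple lookalike at (160,256) is rejected.
- **Blue dock:** wooden, at (273,188).

The close crop confirms these choices. Next I'll turn the tool, then look over the rack and docks with the wrist camera.

```bash
python3 -m creep '[{"tz":-26,"roll":-0.13},{"tz":-52,"roll":-0.26},{"tz":-78,"roll":-0.39},{"tz":-104,"roll":-0.52},{"tz":-130,"roll":-0.65}]' 0.2
python3 -m creep '[{"roll":-0.13},{"roll":-0.26},{"roll":-0.39},{"roll":-0.52},{"roll":-0.6485}]'
python3 -m creep '[{"tx":30,"ty":30},{"tx":60,"ty":60},{"tx":90,"ty":90},{"tx":120,"ty":120},{"tx":150,"ty":150}]'
python3 -m creep '[{"tx":30,"ty":30},{"tx":60,"ty":60},{"tx":90,"ty":90},{"tx":120,"ty":120},{"tx":150,"ty":150}]'
python3 - <<'E'
from h import *
s=readout.sense(); print(s["ee_pos"],s["eef_rot"].round(4).tolist(),s["joints"].round(1),s["clock"],s["contact_force"])
im,d,K,T=cap("wrist"); cv2.imwrite("pics/w1.png",im[:,:,::-1]); np.savez("w1.npz",im=im,d=d,K=K,T=T)
E
```

```text
[ 250.65979449 -626.16545762  230.43058167] [[0.9284, 0.3717, -0.0007], [0.3717, -0.9284, 0.0014], [-0.0001, -0.0016, -1.0]] [62.  27.4  1.3 89.2 -0.7 63.6 -4.8] 0.1 [ 0.37050729  0.85257947 -0.28504684]invalid input at $[0]: expected keys tx, ty, tz, roll
invalid input at $[0]: expected keys tx, ty, tz, roll
invalid input at $[0]: expected keys tx, ty, tz, roll
invalid input at $[0]: expected keys tx, ty, tz, roll
```

All four keys are required in every row.

```bash
python3 -m creep '[{"tx":0,"ty":0,"tz":-26,"roll":-0.13},{"tx":0,"ty":0,"tz":-52,"roll":-0.26},{"tx":0,"ty":0,"tz":-78,"roll":-0.39},{"tx":0,"ty":0,"tz":-104,"roll":-0.52},{"tx":0,"ty":0,"tz":-130,"roll":-0.65}]' 0.2 | tail -c 300
python3 -m creep '[{"tx":0,"ty":0,"tz":0,"roll":-0.13},{"tx":0,"ty":0,"tz":0,"roll":-0.26},{"tx":0,"ty":0,"tz":0,"roll":-0.39},{"tx":0,"ty":0,"tz":0,"roll":-0.52},{"tx":0,"ty":0,"tz":0,"roll":-0.6485}]' | tail -c 300
python3 -m creep '[{"tx":30,"ty":30,"tz":0,"roll":0},{"tx":60,"ty":60,"tz":0,"roll":0},{"tx":90,"ty":90,"tz":0,"roll":0},{"tx":120,"ty":120,"tz":0,"roll":0},{"tx":150,"ty":150,"tz":0,"roll":0}]' | tail -c 300
python3 -m creep '[{"tx":30,"ty":30,"tz":0,"roll":0},{"tx":60,"ty":60,"tz":0,"roll":0},{"tx":90,"ty":90,"tz":0,"roll":0},{"tx":120,"ty":120,"tz":0,"roll":0},{"tx":150,"ty":150,"tz":0,"roll":0}]' | tail -c 300
python3 - <<'E'
from h import *
s=readout.sense(); print(s["ee_pos"],s["eef_rot"].round(4).tolist(),s["joints"].round(1),s["clock"],s["contact_force"])
im,d,K,T=cap("wrist"); cv2.imwrite("pics/w1.png",im[:,:,::-1]); np.savez("w1.npz",im=im,d=d,K=K,T=T)
E
```

```text
clock: 0.65
ee_pos: [250.7, -626.4, 362.0]
eef_rot: [[0.51, 0.86, -0.0], [0.86, -0.51, 0.001], [0.0, -0.001, -1.0]]
contact_force: [0.8, -0.0, -0.5]
grip_width: 50.9
grasp_force: 0.0
clock: 1.15
ee_pos: [250.7, -626.5, 360.9]
eef_rot: [[-0.114, 0.994, -0.0], [0.994, 0.114, 0.001], [0.001, -0.0, -1.0]]
contact_force: [0.2, 0.3, -0.4]
grip_width: 51.2
grasp_force: 0.0
clock: 1.65
ee_pos: [384.4, -459.8, 361.1]
eef_rot: [[-0.108, 0.994, -0.0], [0.994, 0.108, 0.0], [0.0, -0.0, -1.0]]
contact_force: [1.1, -0.8, 0.3]
grip_width: 51.2
grasp_force: 0.0
clock: 2.15
ee_pos: [517.3, -294.5, 361.1]
eef_rot: [[-0.108, 0.994, -0.0], [0.994, 0.108, -0.0], [-0.0, -0.0, -1.0]]
contact_force: [0.3, -0.4, 0.5]
grip_width: 51.3
grasp_force: 0.0
[ 517.26616325 -294.4978941   361.14462991] [[-0.108, 0.9941, -0.0003], [0.9941, 0.108, -0.0], [-0.0, -0.0003, -1.0]] [ 42.5  16.3 -23.9  89.3   6.7  75.9  24. ] 2.15 [ 0.29753    -0.44892942  0.45881363]
```

View pics/w1.png

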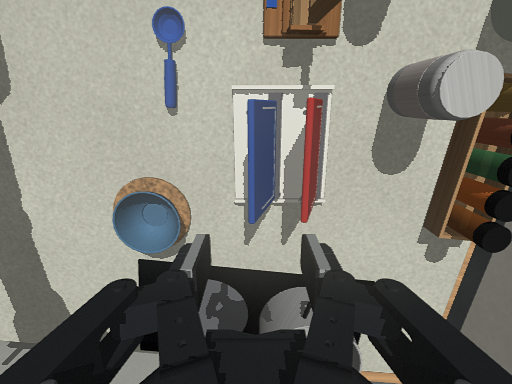

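```bash
python3 -m creep '[{"tx":48,"ty":9,"tz":0,"roll":0},{"tx":96,"ty":18,"tz":0,"roll":0},{"tx":144,"ty":27,"tz":0,"roll":0},{"tx":190,"ty":36,"tz":0,"roll":0},{"tx":238,"ty":45,"tz":0,"roll":0}]' | head -2
python3 -m creep '[{"tx":24,"ty":5,"tz":0,"roll":0},{"tx":47,"ty":9,"tz":0,"roll":0},{"tx":47,"ty":9,"tz":0,"roll":0}]' | head -2
python3 - <<'E'
from h import *
im,d,K,T=cap("wrist"); cv2.imwrite("pics/w2.png",im[:,:,::-1]); np.savez("w2.npz",im=im,d=d,K=K,T=T)
E
python3 -m creep '[{"tx":48,"ty":4,"tz":0,"roll":0},{"tx":96,"ty":8,"tz":0,"roll":0},{"tx":144,"ty":11,"tz":0,"roll":0},{"tx":190,"ty":15,"tz":0,"roll":0},{"tx":238,"ty":19,"tz":0,"roll":0}]' | head -2
python3 -m creep '[{"tx":38,"ty":2,"tz":0,"roll":0},{"tx":76,"ty":5,"tz":0,"roll":0},{"tx":76,"ty":5,"tz":0,"roll":0}]' | head -2
python3 - <<'E'
from h import *
im,d,K,T=cap("wrist"); cv2.imwrite("pics/w3.png",im[:,:,::-1]); np.savez("w3.npz",im=im,d=d,K=K,T=T)
a=cv2.imread("pics/w2.png")[0:260,130:430];b=im[0:260,130:430,::-1]
cv2.imwrite("pics/w23.png",cv2.resize(np.hstack([a,b]),(800,347)))
def comps(f):
    z=np.load(f); im=z["im"]; C=cloud(z["d"],z["K"],z["T"]); h=cv2.cvtColor(im,cv2.COLOR_RGB2HSV); H,S,V=h[...,0],h[...,1],h[...,2]
    for k,m in {"red":((H<8)|(H>172))&(S>150)&(V>70),"blue":(H>105)&(H<128)&(S>130)&(V>60)}.items():
        n,L,st,ce=cv2.connectedComponentsWithStats(m.astype(np.uint8))
        for i in range(1,n):
            if st[i,4]<25: continue
            P=C[L==i]; print(f,k,ce[i].round(),st[i,4],"med",np.median(P,0).round(1),"lo",np.percentile(P,3,axis=0).round(1),"hi",np.percentile(P,97,axis=0).round(1))
            if st[i,4]>1000 and f=="w1.npz":
                t=P[P[:,2]>np.percentile(P[:,2],99)-6]; p=np.polyfit(t[:,1],t[:,0],1); print("  top edge",t.mean(0).round(1),"n",len(t),"ymin/max",t[:,1].min().round(),t[:,1].max().round(),"yaw",np.degrees(np.arctan(-p[0])).round(1))
for f in("w1.npz","w2.npz","w3.npz"): comps(f)
E
```

```text
clock: 2.7
ee_pos: [535.2, -53.1, 361.2]
clock: 3.0
ee_pos: [539.1, -2.7, 361.4]
clock: 3.55
ee_pos: [533.3, 231.2, 361.1]
clock: 3.85
ee_pos: [527.8, 312.4, 360.7]
w1.npz red [307. 157.] 848 med [ 583.2 -276.2  140.5] lo [ 573.4 -363.1  137.7] hi [ 594.7 -205.6  142.3]
w1.npz blue [271.   3.] 71 med [515.9 -69.8  14.4] lo [509.2 -74.3  12.8] hi [523.2 -65.5  16. ]
w1.npz blue [168.  47.] 796 med [ 360.1 -130.3   11.1] lo [ 3.396e+02 -2.245e+02  3.000e-01] hi [375.8 -99.9  19.2]
w1.npz blue [251. 159.] 683 med [ 508.7 -286.7  140.8] lo [ 500.  -373.9  138.7] hi [ 519.2 -218.1  142.4]
w2.npz red [272. 303.] 648 med [ 595.6 -255.4   99.2] lo [ 574.9 -328.8   45.8] hi [ 619.4 -199.8  142. ]
w2.npz blue [285. 114.] 184 med [564.4  66.3 162.6] lo [557.4  58.3 161. ] hi [576.6  73.6 164.4]
w2.npz blue [239. 153.] 497 med [509.1  -9.3  14.7] lo [499.3 -69.3  13. ] hi [518.7  41.1  16.5]
w2.npz blue [155. 219.] 614 med [ 360.8 -137.2   12.4] lo [ 341.1 -231.     1. ] hi [ 373.1 -109.2   19.2]
w2.npz blue [279. 228.] 120 med [579.  -82.3 162.6] lo [573.1 -89.9 158.1] hi [591.3 -74.5 164.2]
w2
[... 396 characters left out ...]
 164.4]
w3.npz red [262. 110.] 249 med [524.5 383.6 162.5] lo [515.5 374.8 160.8] hi [537.9 389.9 164.2]
w3.npz red [220. 149.] 614 med [463.5 308.   14.8] lo [454.8 248.4  13. ] hi [472.  361.   16.4]
w3.npz red [253. 225.] 156 med [530.3 235.  162.5] lo [522.8 225.7 159.2] hi [545.  241.6 164.2]
w3.npz blue [230. 300.] 307 med [509.   -7.9  14.8] lo [499.2 -68.8  13.3] hi [518.4  41.8  16.5]
w3.npz blue [263. 327.] 137 med [564.6  68.3 162.4] lo [555.9  60.2 156.9] hi [578.   75.5 164.2]
w3.npz blue [154. 336.] 70 med [ 346.7 -129.7    9.7] lo [ 337.2 -137.6    3. ] hi [479.8 269.2 387. ]
w3.npz blue [158. 358.] 50 med [ 356.8 -179.5   17.6] lo [ 353.  -207.     7.7] hi [501.3 323.9 449.3]
```

View pics/w23.png

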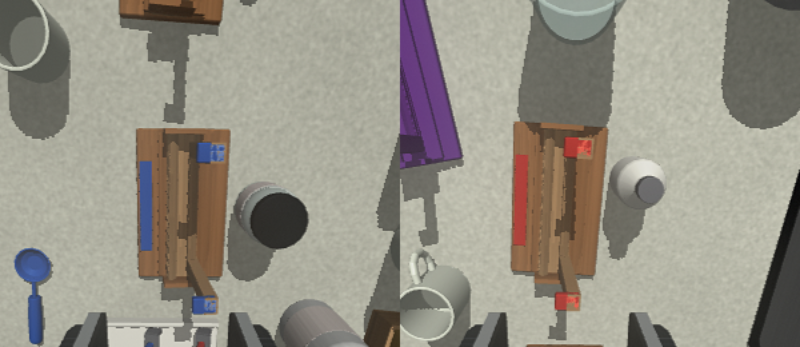

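Run:
```python
from h import *
def load(f):
    z=np.load(f); im=z["im"]; C=cloud(z["d"],z["K"],z["T"]); h=cv2.cvtColor(im,cv2.COLOR_RGB2HSV); return im,C,h[...,0],h[...,1],h[...,2]
im,C,H,S,V=load("w1.npz")
for k,m in {"red":((H<8)|(H>172))&(S>150)&(V>70),"blue":(H>105)&(H<128)&(S>130)&(V>60)}.items():
    m=m&(C[...,2]>137)&(C[...,1]<-190)&(C[...,0]<640)&(C[...,0]>450); P=C[m]; (c,sz,a)=cv2.minAreaRect(P[:,:2].astype(np.float32)); p=np.polyfit(P[:,1],P[:,0],1)
    print(k,"edge rect",np.round(c,1),np.round(sz,1),round(a,1),"yaw",np.degrees(np.arctan(-p[0])).round(1),"z",np.median(P[:,2]).round(1))
for f,k in(("w2.npz","blue"),("w3.npz","red")):
    im,C,H,S,V=load(f); m=(((H<8)|(H>172))&(S>150)&(V>70)) if k=="red" else ((H>105)&(H<128)&(S>130)&(V>60))
    m=m&(C[...,2]>160)&(C[...,2]<167)&(C[...,0]>450); Q=C[m]; ym=Q[:,1].mean(); a=Q[Q[:,1]>ym];b=Q[Q[:,1]<ym]
    ctr=lambda P:np.array(cv2.minAreaRect(P[:,:2].astype(np.float32))[0])
    ca,cb=ctr(a),ctr(b); v=ca-cb; yaw=np.arctan2(-v[0],v[1]); M=(ca+cb)/2; print(k,"catch",ca.round(1),cb.round(1),"dist",np.linalg.norm(v).round(1),"yaw",np.degrees(yaw).round(2))
    ex=np.array([np.cos(yaw),np.sin(yaw)]); ey=np.array([-ex[1],ex[0]])
    for q in(a,b): xx=(q[:,:2]-M)@ex; print("  catch x' range",np.percentile(xx,[2,98]).round(1))
    D=C[...,:2]-M; X=D@ex; Y=D@ey; Z=C[...,2]
    for lo,hi in((-45,-10),(10,45)):
        w=(Y>lo)&(Y<hi)
        print("  prof",lo,[(x,int(np.median(Z[w&(X>=x)&(X<x+3)]))) for x in range(-75,50,3) if (w&(X>=x)&(X<x+3)).sum()>5])
    w=(abs(Y)<130)&(X>45)&(X<170)&(Z>20); 
    print("  behind: nearest x'",np.percentile(X[w&(Z>60)],1).round(),"y' range",np.percentile(Y[w&(Z>60)],[2,98]).round(),"z",np.percentile(Z[w],98).round(), "M",M.round(1))
    w=(Z>10)&(Z<18)&(abs(Y)<110)&(X>-100)&(X<50); print("  foot x,y",np.percentile(X[w],[1,99]).round(1),np.percentile(Y[w],[1,99]).round(1))
```

```text
red edge rect [ 562.5 -291.9] [ 73. 166.] 13.0 yaw 6.8 z 140.6
blue edge rect [ 510.9 -296.6] [  9.8 165.4] 5.6 yaw 6.1 z 140.8
blue catch [568.3  66.5] [583.8 -81.9] dist 149.2 yaw 5.98
  catch x' range [-11.1  10.1]
  catch x' range [-10.4   9.7]
  prof -45 [(-75, 14), (-72, 14), (-69, 14), (-66, 15), (-63, 14), (-60, 13), (-57, 12), (-54, 12), (-51, 18), (-48, 19), (-45, 19), (-42, 19), (-39, 33), (-36, 40), (-33, 42), (-30, 39), (-27, 36), (-24, 26), (-21, 26), (-18, 26), (-15, 26), (-12, 31), (-9, 36), (-6, 39), (-3, 38), (0, 35), (3, 20), (6, 19), (9, 19), (12, 19), (15, 19), (18, 19), (21, 12), (24, 12), (27, 12), (30, 12), (33, 12), (36, 12), (39, 11), (42, -1), (45, -1), (48, -1)]
  prof 10 [(-75, 394), (-72, 410), (-69, 407), (-66, 416), (-63, 436), (-60, 443), (-57, 446), (-54, 447), (-51, 447), (-48, 444), (-45, 443), (-42, 443), (-39, 443), (-36, 443), (-33, 443), (-30, 444), (-27, 446), (-24, 447), (-21, 446), (-18, 443), (-15, 440), (-12, 411), (-9, 408), (-6, 410), (-3, 394), (0, 409), (3, 413), (6, 415), (9, 422), (12, 437), (15, 440), (18, 437), (21, 441), (24, 445)
[... 659 characters left out ...]
 19), (21, 12), (24, 12), (27, 12), (30, 12), (33, 12), (36, 12), (39, 11), (42, -1), (45, -1), (48, -1)]
  prof 10 [(-75, 14), (-72, 14), (-69, 445), (-66, 441), (-63, 437), (-60, 436), (-57, 432), (-54, 420), (-51, 414), (-48, 20), (-45, 20), (-42, 409), (-39, 411), (-36, 407), (-33, 419), (-30, 437), (-27, 443), (-24, 445), (-21, 447), (-18, 447), (-15, 443), (-12, 442), (-9, 443), (-6, 443), (-3, 443), (0, 442), (3, 444), (6, 446), (9, 446), (12, 445), (15, 442), (18, 439), (21, 416), (24, 407), (27, 409), (30, 393), (33, 392), (36, 411), (39, 414), (42, 421), (45, 435), (48, 440)]
  behind: nearest x' 45.0 y' range [-4. 57.] z 450.0 M [530.5 308.4]
  foot x,y [-78.   40.3] [-98.   97.3]
```

```bash
python3 -m creep '[{"tx":-48,"ty":0,"tz":0,"roll":0},{"tx":-96,"ty":-1,"tz":0,"roll":0},{"tx":-144,"ty":-1,"tz":0,"roll":0},{"tx":-192,"ty":-2,"tz":0,"roll":0},{"tx":-240,"ty":-2,"tz":0,"roll":0}]' | head -2
python3 -m creep '[{"tx":-48,"ty":0,"tz":0,"roll":0},{"tx":-96,"ty":-1,"tz":0,"roll":0},{"tx":-144,"ty":-1,"tz":0,"roll":0},{"tx":-192,"ty":-1,"tz":0,"roll":0},{"tx":-240,"ty":-2,"tz":0,"roll":0}]' | head -2
python3 -m creep '[{"tx":-42,"ty":0,"tz":0,"roll":0},{"tx":-84,"ty":0,"tz":30,"roll":0},{"tx":-123.6,"ty":-0.5,"tz":75,"roll":0},{"tx":-123.6,"ty":-0.5,"tz":120,"roll":0},{"tx":-123.6,"ty":-0.5,"tz":160,"roll":0}]' | head -3
python3 -m creep '[{"tx":0,"ty":0,"tz":0,"roll":0}]'
python3 - <<'E'
from h import *
im,d,K,T=cap("wrist"); cv2.imwrite("pics/w4.png",im[:,:,::-1])
E
```

```text
clock: 4.4
ee_pos: [553.2, 64.0, 361.3]
clock: 4.9
ee_pos: [576.0, -174.8, 361.4]
clock: 5.4
ee_pos: [587.3, -298.5, 198.8]
eef_rot: [[-0.101, 0.995, -0.002], [0.995, 0.101, -0.002], [-0.002, -0.002, -1.0]]
clock: 5.5
ee_pos: [584.0, -294.8, 194.2]
eef_rot: [[-0.104, 0.994, -0.013], [0.995, 0.104, 0.004], [0.005, -0.012, -1.0]]
contact_force: [-1.5, -0.2, -0.4]
grip_width: 51.4
grasp_force: 0.0
```

View pics/w4.png

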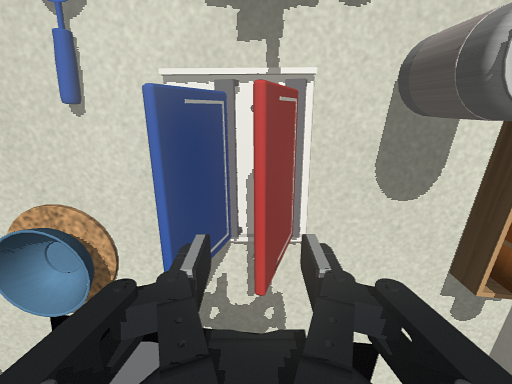

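```bash
python3 -m creep '[{"tx":0,"ty":0,"tz":0,"roll":0},{"tx":0,"ty":0,"tz":0,"roll":0}]' | head -3
python3 -m creep '[{"tx":0,"ty":0,"tz":20,"roll":0},{"tx":0,"ty":0,"tz":38,"roll":0},{"tx":0,"ty":0,"tz":38,"roll":0}]' | head -4
```

```text
clock: 5.75
ee_pos: [591.8, -293.3, 204.8]
eef_rot: [[-0.108, 0.994, 0.005], [0.994, 0.108, -0.002], [-0.003, 0.005, -1.0]]
clock: 6.05
ee_pos: [589.8, -292.4, 163.4]
eef_rot: [[-0.109, 0.994, -0.001], [0.994, 0.109, -0.0], [-0.0, -0.001, -1.0]]
contact_force: [-0.3, -0.5, -0.2]
```

```bash
python3 -m creep '[{"tx":4,"ty":-1,"tz":20,"roll":0},{"tx":4,"ty":-1,"tz":41,"roll":0},{"tx":4,"ty":-1,"tz":41,"roll":0}]' | sed -n '2p;4p'
python3 -m creep '[{"tx":0,"ty":0,"tz":0,"roll":0},{"tx":0,"ty":0,"tz":0,"roll":0},{"tx":0,"ty":0,"tz":0,"roll":0},{"tx":0,"ty":0,"tz":0,"roll":0}]' -1 25
python3 -m creep '[{"tx":0,"ty":0,"tz":-2,"roll":0},{"tx":0,"ty":0,"tz":-6,"roll":0},{"tx":0,"ty":0,"tz":-10,"roll":0}]'
```

```text
ee_pos: [588.2, -288.4, 122.1]
contact_force: [-0.7, -0.3, 0.5]
clock: 6.75
ee_pos: [590.9, -289.1, 124.8]
eef_rot: [[-0.108, 0.994, 0.005], [0.994, 0.108, -0.001], [-0.002, 0.005, -1.0]]
contact_force: [0.2, 0.0, 5.6]
grip_width: 13.6
grasp_force: 23.4
clock: 7.05
ee_pos: [589.2, -288.5, 132.7]
eef_rot: [[-0.109, 0.994, 0.001], [0.994, 0.109, 0.0], [0.0, 0.001, -1.0]]
contact_force: [3.2, 0.1, -2.4]
grip_width: 13.7
grasp_force: 22.7
```

```bash
python3 -m creep '[{"tx":0,"ty":0,"tz":-15,"roll":0},{"tx":0,"ty":0,"tz":-40,"roll":0},{"tx":0,"ty":0,"tz":-70,"roll":0},{"tx":0,"ty":0,"tz":-100,"roll":0},{"tx":0,"ty":0,"tz":-130,"roll":0}]' | sed -n '2p;4,6p'
python3 -m creep '[{"tx":0,"ty":0,"tz":-25,"roll":0},{"tx":0,"ty":0,"tz":-45,"roll":0},{"tx":0,"ty":0,"tz":-60,"roll":0},{"tx":0,"ty":0,"tz":-60,"roll":0}]'
cat >> h.py <<'E'
def msk(im,k):
    h=cv2.cvtColor(im,cv2.COLOR_RGB2HSV); H,S,V=h[...,0],h[...,1],h[...,2]
    return ((H<8)|(H>172))&(S>130)&(V>40) if k=="red" else (H>105)&(H<128)&(S>120)&(V>40)
def tilt(k,zmin=30,near=150,f="scene"):
    s=readout.sense(); im,d,K,T=cap(f); C=cloud(d,K,T); tc=s["ee_pos"]
    m=msk(im,k)&(np.linalg.norm(C-tc,axis=2)<near)&(C[...,2]>zmin)&(d>0); P=C[m]
    for _ in range(4):
        c=P.mean(0); v=np.linalg.svd(P-c,full_matrices=False)[2]; n=v[2]*np.sign(v[2][0]); r=(P-c)@n; P=P[abs(r)<max(3,2*np.median(abs(r)))]
    return P,c,n,s
E
python3 - <<'E'
from h import *
P,c,n,s=tilt("red")
print(len(P),c.round(1),n.round(3),"lean to -x",np.degrees(np.arcsin(n[2])).round(1),"yaw",np.degrees(np.arctan2(n[1],n[0])).round(1),"lo/hi",np.percentile(P,[1,99],axis=0).round(1).tolist(),s["ee_pos"],s["clock"])
print("at tcp height offset along n of face:",((s["ee_pos"]-c)@n).round(1))
im,d,K,T=cap("scene"); cv2.imwrite("pics/s5.png",cv2.resize(im[100:300,100:300],(600,600))[:,:,::-1])
E
```

```text
ee_pos: [587.4, -288.7, 264.1]
contact_force: [0.8, -1.0, -2.4]
grip_width: 9.4
grasp_force: 24.4
clock: 7.95
ee_pos: [589.1, -289.0, 325.0]
eef_rot: [[-0.108, 0.994, 0.002], [0.994, 0.108, -0.002], [-0.002, 0.002, -1.0]]
contact_force: [-0.6, 0.0, -0.6]
grip_width: 9.4
grasp_force: 24.4
1015 [ 594.9 -294.   286.7] [0.994 0.106 0.011] lean to -x 0.6 yaw 6.1 lo/hi [[584.7, -369.4, 226.2], [604.1, -206.5, 340.0]] [ 589.05590241 -289.01264522  324.96362084] 7.95
at tcp height offset along n of face: -4.9
```

View pics/s5.png

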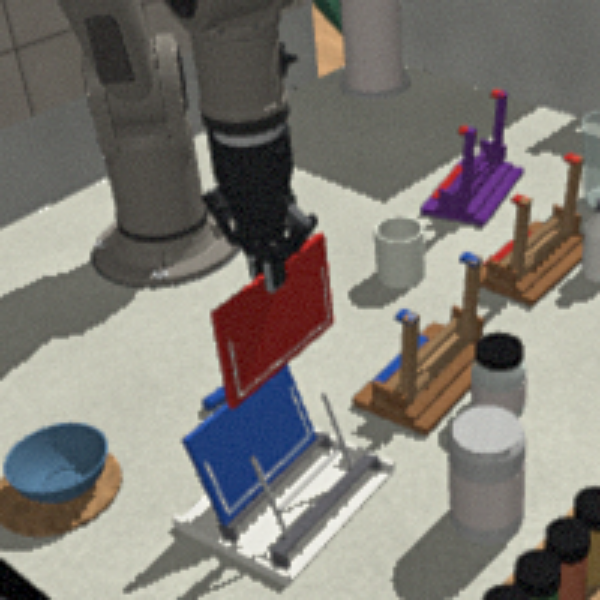

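```bash
python3 -m creep '[{"tx":20,"ty":0,"tz":0,"roll":0},{"tx":60,"ty":-1,"tz":0,"roll":0},{"tx":100,"ty":-2,"tz":0,"roll":0},{"tx":140,"ty":-3,"tz":0,"roll":0},{"tx":180,"ty":-4,"tz":0,"roll":0}]' -1 45 | head -2
python3 -m creep '[{"tx":40,"ty":-1,"tz":0,"roll":0},{"tx":80,"ty":-2,"tz":0,"roll":0},{"tx":120,"ty":-3,"tz":0,"roll":0},{"tx":160,"ty":-4,"tz":0,"roll":0},{"tx":200,"ty":-5,"tz":0,"roll":0}]' | head -2
python3 -m creep '[{"tx":40,"ty":-1,"tz":0,"roll":0},{"tx":80,"ty":-2,"tz":0,"roll":0},{"tx":120,"ty":-3,"tz":0,"roll":0},{"tx":160,"ty":-4,"tz":0,"roll":0},{"tx":190,"ty":-5,"tz":0,"roll":0}]' | head -2
python3 -m creep '[{"tx":20,"ty":-1,"tz":0,"roll":0.03},{"tx":31.4,"ty":-1,"tz":0,"roll":0.062},{"tx":31.4,"ty":-1,"tz":0,"roll":0.062},{"tx":31.4,"ty":-1,"tz":0,"roll":0.062},{"tx":31.4,"ty":-1,"tz":0,"roll":0.062}]'
python3 - <<'E'
from h import *
P,c,n,s=tilt("red",zmin=180)
print(len(P),c.round(1),n.round(3),"lean",np.degrees(np.arcsin(n[2])).round(1),"yaw",np.degrees(np.arctan2(n[1],n[0])).round(1),"lo/hi",np.percentile(P,[1,99],axis=0).round(1).tolist(),s["ee_pos"],((s["ee_pos"]-c)@n).round(1))
im,d,K,T=cap("wrist"); cv2.imwrite("pics/w6.png",im[:,:,::-1]); np.savez("w6.npz",im=im,d=d,K=K,T=T)
E
```

```text
clock: 8.55
ee_pos: [563.8, -107.6, 320.9]
clock: 9.05
ee_pos: [536.8, 90.2, 321.1]
clock: 9.55
ee_pos: [510.6, 279.4, 321.1]
clock: 10.05
ee_pos: [508.8, 306.3, 321.7]
eef_rot: [[-0.046, 0.999, -0.001], [0.999, 0.046, -0.001], [-0.001, -0.001, -1.0]]
contact_force: [0.5, -0.4, -1.3]
grip_width: 8.6
grasp_force: 50.1
398 [514.2 303.8 283. ] [ 0.999  0.043 -0.001] lean -0.0 yaw 2.5 lo/hi [[509.3, 223.8, 225.6], [519.1, 389.0, 335.5]] [508.76672245 306.31968561 321.7270015 ] -5.3
```

View pics/w6.png

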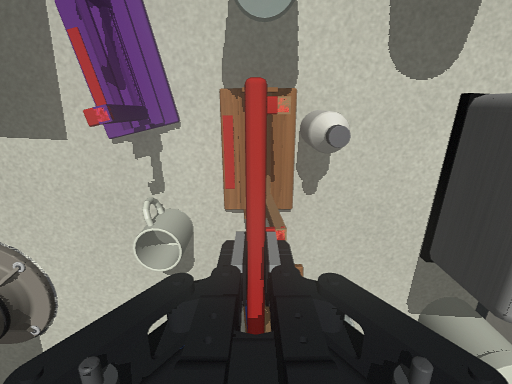

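```bash
python3 -m creep '[{"tx":1,"ty":0,"tz":30,"roll":0},{"tx":1,"ty":0,"tz":70,"roll":0},{"tx":1,"ty":0,"tz":110,"roll":0},{"tx":1,"ty":0,"tz":140,"roll":0},{"tx":1,"ty":0,"tz":155,"roll":0}]' | sed -n '2p;4p'
python3 -m creep '[{"tx":0,"ty":0,"tz":3,"roll":0},{"tx":0,"ty":0,"tz":6,"roll":0},{"tx":0,"ty":0,"tz":6,"roll":0}]' | sed -n '2p;4p'
python3 - <<'E'
from h import *
P,c,n,s=tilt("red",zmin=55,near=120)
o=np.array([511.7,307.5,28]); ex=np.array([.99895,.0457,0])
print(len(P),"lean",np.degrees(np.arcsin(n[2])).round(1),"yaw",np.degrees(np.arctan2(n[1],n[0])).round(1),"zlo/hi",np.percentile(P[:,2],[1,99]).round(1),"back face x' at floor",((c-o)@ex + n[2]/n[0]*(c[2]-28)).round(1), s["ee_pos"])
E
```

```text
ee_pos: [507.8, 306.5, 164.5]
contact_force: [0.3, 0.0, -1.5]
ee_pos: [509.5, 309.2, 162.7]
contact_force: [-0.1, 0.4, -1.9]
271 lean 0.4 yaw 2.4 zlo/hi [ 62.2 177.6] back face x' at floor 3.9 [509.51567684 309.15809848 162.68040162]
```

```bash
python3 -m creep '[{"tx":-1,"ty":-1,"tz":4,"roll":0},{"tx":-1,"ty":-1,"tz":8,"roll":0},{"tx":-1,"ty":-1,"tz":12,"roll":0},{"tx":-1,"ty":-1,"tz":15,"roll":0},{"tx":-1,"ty":-1,"tz":15,"roll":0}]' | sed -n '2p;4p'
python3 -m creep '[{"tx":0,"ty":0,"tz":2,"roll":0},{"tx":0,"ty":0,"tz":4,"roll":0},{"tx":0,"ty":0,"tz":6,"roll":0},{"tx":0,"ty":0,"tz":6,"roll":0}]' | sed -n '2p;4p'
python3 -m creep '[{"tx":0,"ty":0,"tz":2,"roll":0},{"tx":0,"ty":0,"tz":4,"roll":0},{"tx":0,"ty":0,"tz":4,"roll":0}]' | sed -n '2p;4p'
```

```text
ee_pos: [507.5, 307.3, 145.7]
contact_force: [0.3, -0.4, -1.9]
ee_pos: [508.6, 307.8, 140.7]
contact_force: [1.9, 0.6, -0.7]
ee_pos: [508.4, 307.5, 136.2]
contact_force: [4.5, 0.6, -2.0]
```

```bash
python3 -m creep '[{"tx":0,"ty":0.5,"tz":1.5,"roll":0},{"tx":0,"ty":1,"tz":3,"roll":0},{"tx":0,"ty":1,"tz":3,"roll":0}]' | sed -n '2p;4p'
python3 -m creep '[{"tx":0,"ty":0,"tz":1.5,"roll":0},{"tx":0,"ty":0,"tz":3,"roll":0},{"tx":0,"ty":0,"tz":3,"roll":0}]' | sed -n '2p;4p'
python3 - <<'E'
from h import *
P,c,n,s=tilt("red",zmin=55,near=120)
o=np.array([511.7,307.5,28]); ex=np.array([.99895,.0457,0])
print(len(P),"lean",np.degrees(np.arcsin(n[2])).round(1),"yaw",np.degrees(np.arctan2(n[1],n[0])).round(1),"zhi",np.percentile(P[:,2],[99,100]).round(1),"back face x' at floor",((c-o)@ex + n[2]/n[0]*(c[2]-28)).round(1), s["ee_pos"],s["clock"])
E
```

```text
ee_pos: [508.8, 307.4, 132.9]
contact_force: [3.8, -0.3, -2.8]
ee_pos: [509.7, 307.5, 131.7]
contact_force: [2.6, -2.6, 10.8]
164 lean -0.5 yaw 2.8 zhi [144.7 153.8] back face x' at floor 3.1 [509.65539892 307.54330982 131.73748262] 12.8
```

```bash
python3 -m creep '[{"tx":0,"ty":2,"tz":0,"roll":0},{"tx":0,"ty":4,"tz":0,"roll":0},{"tx":0,"ty":5,"tz":0,"roll":0}]' -1 20 | sed -n '2p;4,6p'
python3 -m creep '[{"tx":0,"ty":1,"tz":0,"roll":0},{"tx":0,"ty":3,"tz":0,"roll":0},{"tx":0,"ty":6,"tz":0,"roll":0},{"tx":0,"ty":9,"tz":0,"roll":0},{"tx":0,"ty":9,"tz":0,"roll":0}]' -0.55 20 | sed -n '2p;4,6p'
python3 -m creep '[{"tx":0,"ty":2,"tz":0,"roll":0},{"tx":0,"ty":4,"tz":0,"roll":0},{"tx":0,"ty":4,"tz":0,"roll":0}]' | sed -n '2p;4,6p'
cat >> h.py <<'E'
def rep(k,o,yaw):
    P,c,n,s=tilt(k,zmin=60,near=130)
    o=np.array(o); ex=np.array([np.cos(np.radians(yaw)),np.sin(np.radians(yaw)),0])
    print(len(P),"lean",np.degrees(np.arcsin(n[2])).round(1),"yaw",np.degrees(np.arctan2(n[1],n[0])).round(1),"zhi",np.percentile(P[:,2],[95,99]).round(1),"y",np.percentile(P[:,1],[1,99]).round(1),"back x' at floor",((c-o)@ex + n[2]/n[0]*(c[2]-28)).round(1), s["ee_pos"].round(1),s["clock"])
E
python3 -c "
from h import *
rep('red',[511.7,307.5,28],2.62)"
```

```text
ee_pos: [512.6, 307.7, 131.6]
contact_force: [-3.2, -3.3, 15.4]
grip_width: 8.5
grasp_force: 52.4
ee_pos: [523.0, 308.0, 130.0]
contact_force: [-0.2, 0.0, -0.4]
grip_width: 19.1
grasp_force: 0.0
ee_pos: [527.0, 308.3, 130.3]
contact_force: [0.1, 0.6, 0.1]
grip_width: 18.9
grasp_force: 0.0
142 lean -6.1 yaw 2.5 zhi [140.3 158.7] y [223.8 376.1] back x' at floor 5.7 [527.  308.3 130.3] 13.95
```

```bash
python3 -m creep '[{"tx":0,"ty":1.5,"tz":0,"roll":0},{"tx":0,"ty":3,"tz":0,"roll":0},{"tx":0,"ty":3,"tz":0,"roll":0}]' | sed -n '2p;4,6p'
python3 -m creep '[{"tx":0,"ty":1,"tz":0,"roll":0},{"tx":0,"ty":2,"tz":0,"roll":0},{"tx":0,"ty":2,"tz":0,"roll":0}]' | sed -n '2p;4,6p'
```

```text
ee_pos: [528.4, 308.6, 130.2]
contact_force: [-4.5, -0.8, 4.3]
grip_width: 19.2
grasp_force: 2.6
ee_pos: [528.6, 308.5, 130.1]
contact_force: [-9.5, -2.0, 6.6]
grip_width: 19.3
grasp_force: 5.4
```

```bash
python3 -m creep '[{"tx":0,"ty":-4,"tz":0,"roll":0},{"tx":0,"ty":-7,"tz":0,"roll":0},{"tx":0,"ty":-7,"tz":0,"roll":0}]' -0.5 | sed -n '2p;4,6p'
python3 -m creep '[{"tx":0,"ty":0,"tz":-10,"roll":0},{"tx":0,"ty":0,"tz":-40,"roll":0},{"tx":0,"ty":0,"tz":-80,"roll":0},{"tx":0,"ty":0,"tz":-120,"roll":0},{"tx":0,"ty":0,"tz":-160,"roll":0}]' | sed -n '2p;4p'
python3 -m creep '[{"tx":-10,"ty":0,"tz":-40,"roll":0},{"tx":-10,"ty":0,"tz":-70,"roll":0},{"tx":-10,"ty":0,"tz":-70,"roll":0}]' | sed -n '2p;4p'
cat >> h.py <<'E'
def seat(k,o,yaw,name):
    im,d,K,T=cap("wrist"); C=cloud(d,K,T); np.savez(name,im=im,d=d,K=K,T=T)
    y=np.radians(yaw); ex=np.array([np.cos(y),np.sin(y),0]); ey=np.array([-ex[1],ex[0],0]); D=C-np.array(o); t=np.radians(5)
    X0,Z0=D@ex,D[...,2]; Y=D@ey; X=X0*np.cos(t)-Z0*np.sin(t); Z=X0*np.sin(t)+Z0*np.cos(t)
    m=msk(im,k)&(abs(Y)<95)&(Z>30)&(abs(X)<60)
    m2=m&(Z<124)&(Z>108)&(abs(Y)<88)
    print("board top: n",m2.sum(),"z med",np.median(Z[m2]).round(1),np.percentile(Z[m2],[2,98]).round(1),"x",np.percentile(X[m2],[3,50,97]).round(1),"Y",np.percentile(Y[m2],[1,99]).round(1))
    for lo,hi in((-85,-40),(-40,0),(0,40),(40,85)):
        w=m2&(Y>lo)&(Y<hi)&(Z>114)
        if w.sum()>5: print(lo,"x",np.percentile(X[w],[3,50,97]).round(1),"z",np.median(Z[w]).round(1),w.sum())
    c=m&(Z>130)&(Z<142); 
    if c.sum(): print("catch z",np.median(Z[c]).round(1),"x",np.percentile(X[c],[3,97]).round(1))
    return im
E
python3 -c "
from h import *
im=seat('red',[511.7,307.5,28],2.62,'w7.npz'); cv2.imwrite('pics/w7.png',im[:,:,::-1]); print(readout.sense()['clock'])
P,c,n,s=tilt('red',zmin=50,near=330); print(len(P),np.degrees(np.arcsin(n[2])),c)"
```

```text
ee_pos: [524.8, 308.3, 130.4]
contact_force: [-0.2, -0.1, 0.1]
grip_width: 21.7
grasp_force: 0.0
ee_pos: [524.9, 308.3, 292.8]
contact_force: [1.4, 0.3, -0.2]
ee_pos: [526.9, 299.8, 366.4]
contact_force: [-0.5, 0.8, -0.7]
board top: n 801 z med 118.2 [111.5 119.9] x [-2.9  1.7  6.1] Y [-68.5  85.6]
-85 x [-2.4  1.7  6. ] z 118.4 147
-40 x [-2.2  1.8  6. ] z 118.2 202
0 x [-2.9  1.9  6.1] z 118.3 238
40 x [-2.8  1.5  6.1] z 118.1 168
catch z 135.5 x [-4.  17.9]
15.75
193 -5.355725483262618 [524.56832518 315.19275658  99.79002886]
```

View pics/w7.png

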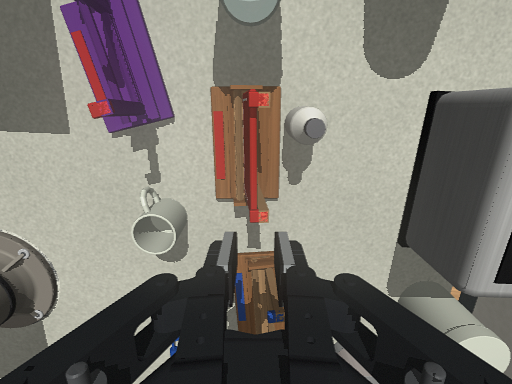

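The wrist view shows the red board under both catches at (259,100) and (259,216), in line with the slot. Measured in slot axes, its top centre is at x≈1.7 and z≈119.7, so it is fully home. Now the blue board.

```bash
python3 -m creep '[{"tx":-48,"ty":-3,"tz":0,"roll":0},{"tx":-96,"ty":-6,"tz":0,"roll":0},{"tx":-144,"ty":-9,"tz":0,"roll":0},{"tx":-192,"ty":-12,"tz":0,"roll":0},{"tx":-240,"ty":-16,"tz":0,"roll":0}]' 0.1 | head -2
python3 -m creep '[{"tx":-48,"ty":-3,"tz":0,"roll":0},{"tx":-96,"ty":-6,"tz":0,"roll":0},{"tx":-144,"ty":-9,"tz":0,"roll":0},{"tx":-192,"ty":-12,"tz":0,"roll":0},{"tx":-240,"ty":-16,"tz":0,"roll":0}]' | head -2
python3 -m creep '[{"tx":-40,"ty":-3,"tz":0,"roll":0},{"tx":-80,"ty":-6,"tz":20,"roll":-0.03},{"tx":-114,"ty":-8,"tz":60,"roll":-0.062},{"tx":-114,"ty":-8,"tz":100,"roll":-0.062},{"tx":-114,"ty":-8,"tz":140,"roll":-0.062}]' | head -2
python3 -m creep '[{"tx":0,"ty":0,"tz":30,"roll":0},{"tx":0,"ty":0,"tz":50,"roll":0},{"tx":0,"ty":0,"tz":60,"roll":0},{"tx":0,"ty":0,"tz":60,"roll":0},{"tx":0,"ty":0,"tz":60,"roll":0}]'
```

```text
clock: 16.3
ee_pos: [519.5, 55.6, 359.1]
clock: 16.8
ee_pos: [514.5, -184.5, 359.1]
clock: 17.3
ee_pos: [511.3, -298.2, 217.1]
clock: 17.8
ee_pos: [513.2, -297.0, 160.8]
eef_rot: [[-0.108, 0.994, 0.001], [0.994, 0.108, -0.0], [-0.0, 0.001, -1.0]]
contact_force: [-0.3, 0.0, 0.0]
grip_width: 46.8
grasp_force: 0.0
```

```bash
python3 -m creep '[{"tx":1,"ty":0.7,"tz":15,"roll":0},{"tx":1,"ty":0.7,"tz":30,"roll":0},{"tx":1,"ty":0.7,"tz":39,"roll":0},{"tx":1,"ty":0.7,"tz":39,"roll":0}]' | sed -n '2p;4p'
python3 -m creep '[{"tx":0,"ty":0,"tz":0,"roll":0},{"tx":0,"ty":0,"tz":0,"roll":0},{"tx":0,"ty":0,"tz":0,"roll":0},{"tx":0,"ty":0,"tz":0,"roll":0}]' -1 25 | sed -n '2p;4,6p'
python3 -m creep '[{"tx":0,"ty":0,"tz":-2,"roll":0},{"tx":0,"ty":0,"tz":-6,"roll":0},{"tx":0,"ty":0,"tz":-10,"roll":0}]' | sed -n '2p;4,6p'
python3 -m creep '[{"tx":0,"ty":0,"tz":-15,"roll":0},{"tx":0,"ty":0,"tz":-40,"roll":0},{"tx":0,"ty":0,"tz":-70,"roll":0},{"tx":0,"ty":0,"tz":-100,"roll":0},{"tx":0,"ty":0,"tz":-130,"roll":0}]' | sed -n '2p;4,6p'
python3 -m creep '[{"tx":0,"ty":0,"tz":-25,"roll":0},{"tx":0,"ty":0,"tz":-45,"roll":0},{"tx":0,"ty":0,"tz":-60,"roll":0},{"tx":0,"ty":0,"tz":-60,"roll":0},{"tx":0,"ty":0,"tz":-60,"roll":0}]' -1 45
python3 - <<'E'
from h import *
P,c,n,s=tilt("blue",zmin=180)
print(len(P),c.round(1),"lean",np.degrees(np.arcsin(n[2])).round(1),"yaw",np.degrees(np.arctan2(n[1],n[0])).round(1),"lo/hi",np.percentile(P,[1,99],axis=0).round(1).tolist(),s["ee_pos"],((s["ee_pos"]-c)@n).round(1))
E
```

```text
ee_pos: [512.2, -295.3, 119.3]
contact_force: [-0.2, 0.1, -0.3]
ee_pos: [515.1, -295.9, 122.3]
contact_force: [2.4, 0.4, 1.3]
grip_width: 14.4
grasp_force: 23.6
ee_pos: [513.7, -295.7, 131.7]
contact_force: [3.3, 0.4, -2.3]
grip_width: 13.6
grasp_force: 22.9
ee_pos: [511.7, -295.9, 263.0]
contact_force: [0.9, -0.0, -2.0]
grip_width: 9.2
grasp_force: 24.6
clock: 19.9
ee_pos: [512.6, -295.8, 320.7]
eef_rot: [[-0.108, 0.994, -0.002], [0.994, 0.108, 0.0], [0.0, -0.002, -1.0]]
contact_force: [0.5, 0.1, -2.4]
grip_width: 8.9
grasp_force: 50.2
981 [ 518.3 -303.6  286.5] lean 0.2 yaw 6.3 lo/hi [[508.1, -378.5, 226.8], [527.3, -216.5, 338.4]] [ 512.59075299 -295.81946572  320.74526335] -4.7
```

```bash
python3 -m creep '[{"tx":20,"ty":5,"tz":0,"roll":0},{"tx":60,"ty":16,"tz":0,"roll":0},{"tx":100,"ty":26,"tz":0,"roll":0},{"tx":140,"ty":37,"tz":0,"roll":0},{"tx":180,"ty":47,"tz":0,"roll":0}]' | head -2
python3 -m creep '[{"tx":40,"ty":10,"tz":0,"roll":0.004},{"tx":80,"ty":21,"tz":0,"roll":0.004},{"tx":101,"ty":26.7,"tz":0,"roll":0.004},{"tx":101,"ty":26.7,"tz":0,"roll":0.004},{"tx":101,"ty":26.7,"tz":0,"roll":0.004}]' | head -3
python3 -m creep '[{"tx":0,"ty":0,"tz":30,"roll":0},{"tx":0,"ty":0,"tz":60,"roll":0},{"tx":0,"ty":0,"tz":85,"roll":0},{"tx":0,"ty":0,"tz":100,"roll":0},{"tx":0,"ty":0,"tz":100,"roll":0}]' | head -4
python3 -c "
from h import *
rep('blue',[557.4,-9.7,28],5.98)"
```

```text
clock: 20.45
ee_pos: [539.8, -110.3, 319.8]
clock: 20.95
ee_pos: [555.6, -8.8, 320.0]
eef_rot: [[-0.105, 0.994, -0.003], [0.994, 0.105, -0.0], [-0.0, -0.003, -1.0]]
clock: 21.45
ee_pos: [554.6, -10.3, 218.9]
eef_rot: [[-0.102, 0.995, -0.005], [0.995, 0.102, -0.001], [-0.0, -0.005, -1.0]]
contact_force: [-0.4, -0.4, -1.6]
459 lean -0.2 yaw 5.6 zhi [231.4 235.9] y [-95.7  61.3] back x' at floor 1.4 [554.6 -10.3 218.9] 21.45
```

```bash
python3 -m creep '[{"tx":0.5,"ty":0.5,"tz":20,"roll":0},{"tx":0.5,"ty":0.5,"tz":40,"roll":0},{"tx":0.5,"ty":0.5,"tz":55,"roll":0},{"tx":0.5,"ty":0.5,"tz":58,"roll":0},{"tx":0.5,"ty":0.5,"tz":58,"roll":0}]' | sed -n '2p;4p'
python3 -m creep '[{"tx":0,"ty":0,"tz":0,"roll":0},{"tx":0,"ty":0,"tz":0,"roll":0}]' | sed -n '2p;4p'
python3 -c "
from h import *
rep('blue',[557.4,-9.7,28],5.98)"
```

```text
ee_pos: [557.0, -8.1, 163.7]
contact_force: [0.0, 0.2, -1.8]
ee_pos: [557.5, -7.9, 164.3]
contact_force: [-0.3, -0.1, -1.1]
339 lean -0.3 yaw 5.6 zhi [175.9 181.8] y [-92.4  66.6] back x' at floor 4.8 [557.5  -7.9 164.3] 22.2
```

```bash
python3 -m creep '[{"tx":0,"ty":-2,"tz":0,"roll":0},{"tx":0,"ty":-2,"tz":5,"roll":0},{"tx":0,"ty":-2,"tz":10,"roll":0},{"tx":0,"ty":-2,"tz":15,"roll":0},{"tx":0,"ty":-2,"tz":18,"roll":0}]' | sed -n '2p;4p'
python3 -m creep '[{"tx":0,"ty":0,"tz":2,"roll":0},{"tx":0,"ty":0,"tz":4,"roll":0},{"tx":0,"ty":0,"tz":6,"roll":0},{"tx":0,"ty":0,"tz":6,"roll":0}]' | sed -n '2p;4p'
python3 -m creep '[{"tx":0,"ty":0,"tz":2,"roll":0},{"tx":0,"ty":0,"tz":4,"roll":0},{"tx":0,"ty":0,"tz":4,"roll":0}]' | sed -n '2p;4p'
```

```text
ee_pos: [554.3, -8.2, 144.5]
contact_force: [1.3, 0.2, -1.2]
ee_pos: [555.3, -8.1, 139.4]
contact_force: [0.5, 0.1, -1.4]
ee_pos: [555.5, -8.0, 135.4]
contact_force: [2.8, 0.3, -1.3]
```

```bash
python3 -m creep '[{"tx":0,"ty":0.5,"tz":1.5,"roll":0},{"tx":0,"ty":0.5,"tz":3,"roll":0},{"tx":0,"ty":0.5,"tz":3,"roll":0}]' | sed -n '2p;4p'
python3 -m creep '[{"tx":0,"ty":0,"tz":1.5,"roll":0},{"tx":0,"ty":0,"tz":3,"roll":0},{"tx":0,"ty":0,"tz":3,"roll":0}]' | sed -n '2p;4p'
python3 -c "
from h import *
rep('blue',[557.4,-9.7,28],5.98)"
```

```text
ee_pos: [555.5, -8.1, 132.2]
contact_force: [3.5, -0.0, -2.2]
ee_pos: [555.9, -8.1, 129.9]
contact_force: [2.2, 0.4, 4.0]
231 lean 0.0 yaw 5.7 zhi [135.8 144.9] y [-93.1  68. ] back x' at floor 4.2 [555.9  -8.1 129.9] 24.05
```

```bash
python3 -m creep '[{"tx":0,"ty":0,"tz":1,"roll":0},{"tx":0,"ty":0,"tz":1,"roll":0}]' | sed -n '2p;4p'
python3 -m creep '[{"tx":0,"ty":2,"tz":0,"roll":0},{"tx":0,"ty":4,"tz":0,"roll":0},{"tx":0,"ty":5,"tz":0,"roll":0}]' -1 20 | sed -n '2p;4,6p'
python3 -m creep '[{"tx":0,"ty":1,"tz":0,"roll":0},{"tx":0,"ty":3,"tz":0,"roll":0},{"tx":0,"ty":6,"tz":0,"roll":0},{"tx":0,"ty":9,"tz":0,"roll":0},{"tx":0,"ty":9,"tz":0,"roll":0}]' -0.55 20 | sed -n '2p;4,6p'
python3 -m creep '[{"tx":0,"ty":2,"tz":0,"roll":0},{"tx":0,"ty":4,"tz":0,"roll":0},{"tx":0,"ty":4,"tz":0,"roll":0}]' | sed -n '2p;4,6p'
python3 -m creep '[{"tx":0,"ty":1,"tz":0,"roll":0},{"tx":0,"ty":2,"tz":0,"roll":0},{"tx":0,"ty":2,"tz":0,"roll":0}]' | sed -n '2p;4,6p'
```

```text
ee_pos: [556.4, -8.0, 129.9]
contact_force: [1.1, -0.1, 11.6]
ee_pos: [559.3, -7.7, 129.7]
contact_force: [-4.7, -1.0, 20.1]
grip_width: 8.9
grasp_force: 53.3
ee_pos: [569.3, -6.6, 128.0]
contact_force: [-0.4, -0.2, -0.6]
grip_width: 19.0
grasp_force: 0.0
ee_pos: [573.4, -6.2, 128.3]
contact_force: [1.0, -0.6, 0.2]
grip_width: 19.0
grasp_force: 0.0
ee_pos: [574.3, -6.1, 128.2]
contact_force: [-4.5, -0.3, 2.6]
grip_width: 19.4
grasp_force: 1.8
```

```bash
python3 -m creep '[{"tx":0,"ty":1,"tz":0,"roll":0},{"tx":0,"ty":2,"tz":0,"roll":0},{"tx":0,"ty":2,"tz":0,"roll":0}]' | sed -n '2p;4,6p'
python3 -m creep '[{"tx":0,"ty":-4,"tz":0,"roll":0},{"tx":0,"ty":-7,"tz":0,"roll":0},{"tx":0,"ty":-7,"tz":0,"roll":0}]' -0.5 | sed -n '2p;4,6p'
python3 -m creep '[{"tx":0,"ty":0,"tz":-10,"roll":0},{"tx":0,"ty":0,"tz":-40,"roll":0},{"tx":0,"ty":0,"tz":-80,"roll":0},{"tx":0,"ty":0,"tz":-120,"roll":0},{"tx":0,"ty":0,"tz":-160,"roll":0}]' | sed -n '2p;4p'
python3 -m creep '[{"tx":0,"ty":0,"tz":-40,"roll":0},{"tx":0,"ty":0,"tz":-70,"roll":0},{"tx":0,"ty":0,"tz":-70,"roll":0},{"tx":0,"ty":0,"tz":-70,"roll":0}]' | sed -n '2p;4p'
python3 -c "
from h import *
im=seat('blue',[557.4,-9.7,28],5.98,'w8.npz'); print(readout.sense()['clock'])
a,_,_,_=cap('scene'); cv2.imwrite('pics/f.png',np.hstack([im[0:300,100:420],cv2.resize(a[100:300,150:350],(300,300))])[:,:,::-1])"
```

```text
ee_pos: [574.6, -6.1, 128.1]
contact_force: [-10.2, 0.5, 9.0]
grip_width: 19.3
grasp_force: 5.2
ee_pos: [570.2, -6.6, 128.4]
contact_force: [-0.2, 0.2, 0.2]
grip_width: 21.2
grasp_force: 0.0
ee_pos: [570.3, -6.3, 290.8]
contact_force: [-0.2, -0.1, 0.1]
ee_pos: [570.5, -6.4, 359.4]
contact_force: [-1.6, 0.3, -0.6]
board top: n 596 z med 118.4 [116.2 119.9] x [-2.1  1.7  5.7] Y [-68.6  84.2]
-85 x [-1.2  2.2  5.8] z 118.4 126
-40 x [-1.2  1.7  5.7] z 118.4 178
0 x [-2.1  1.6  5.6] z 118.3 213
40 x [-2.1  1.7  5.5] z 118.4 79
catch z 135.5 x [-3.9 16.6]
27.25
```

View pics/f.png

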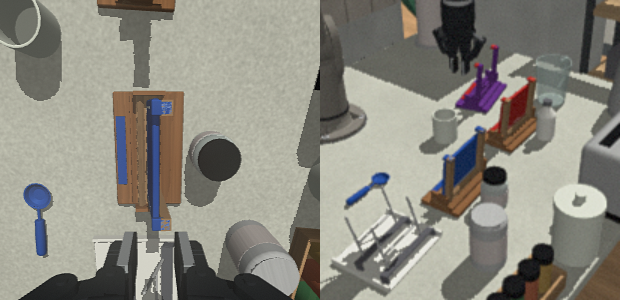

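The blue board is under its catches at (165,107) and (160,224), with its top centre at x≈1.7 and z≈119.9. The scene view on the right shows both boards in their docks, the rack empty and the bystanders where they were.

```bash
python3 -c "
from h import *
print(workorder.close_job())"
```

```text
the job is handed in; nothing more can be done
None
```

Both chopping boards now stand fully home in the docks of their own colours, back against the uprights under the catches. I let go of both and handed the job in at about 27 s, with nothing else on the counter seen to have moved.

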